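# Release the brass check ball from a two-lane feeder

## Task

The brass check ball is wanted for testing a gauge: let it out of its lane of the two-lane feeder by pressing down the red pad of the lever on the brass ball's side with the fingertips. Keep the pad down until the ball has rolled out into the green-floored tray, then let the lever come back up so that its gate is closed again. Leave the white ball behind its gate, do not touch either ball or pick anything up, and do not disturb the stone, eraser, brass weight, marker, pencil and brush lying about.

Things in the scene. Friction and masses are not known exactly. Their poses are not given: they have to be found in the camera images.
- feeder: two-lane ball feeder fixed to the worktop, 260 mm long, 138 wide, 95 high. Origin on the worktop below the lever pivots, midway between the levers; x runs from the finger pads (x = -0.095) down the chutes past the gates (x = 0.07) to the tray (x = 0.085 to 0.146), y to the left, z up. Two open lanes, each 28 mm wide, lie side by side and fall 8 degrees towards the tray.
- pad_left (a point): centre of the top of the red finger pad (32 mm along the feeder's x, 28 mm along its y, 6 mm thick) at the near end of the left (+y) lever; origin 91 mm above the worktop at rest, about 33 mm lower at the stop, 95 mm in front of the pivot. Free space above; the pads' centres are 110 mm apart.
- pad_right (a point): centre of the top of the red finger pad (32 mm along the feeder's x, 28 mm along its y, 6 mm thick) at the near end of the right (-y) lever; origin 91 mm above the worktop at rest, about 33 mm lower at the stop, 95 mm in front of the pivot. Free space above; the pads' centres are 110 mm apart.
- lever_left (a joint): steel rocking lever outside the left (+y) lane, pivot at feeder y = +0.049, 85 mm up; its near end carries the left red pad, its far end the yellow gate of the left lane. 0 = gate closed, grows as the pad is pressed, stop at 0.36 rad; from 0.3 rad a ball runs through. A spring returns it; pressing takes 2 to 4 N.
- lever_right (a joint): steel rocking lever outside the right (-y) lane, pivot at feeder y = -0.049, 85 mm up; its near end carries the right red pad, its far end the yellow gate of the right lane. 0 = gate closed, grows as the pad is pressed, stop at 0.36 rad; from 0.3 rad a ball runs through. A spring returns it; pressing takes 2 to 4 N.
- brass_ball_center (a point): the brass check ball, yellow metal, 22 mm in diameter, about 40 g; this point is its centre. It waits against the gate of either lane (feeder y = +0.016 or -0.016, differs from start to start) at feeder x = 0.057, z = 0.049. Once its gate is up it rolls out by itself in under a second and drops into the tray, where its centre is 22 mm above the worktop.
- white_ball_center (a point): the white ceramic check ball, 22 mm in diameter, about 40 g; this point is its centre. It waits against the gate of either lane (feeder y = +0.016 or -0.016, differs from start to start) at feeder x = 0.057, z = 0.049. It must stay in its lane.
- tray (a point): middle of the floor of the catch tray, a green floor 62 mm (x) by 60 mm (y) between aluminium walls, inner floor 11 mm above the worktop, wall tops 65 mm up; shared by both lanes
- stone: loose grey pebble, 44x60x32 mm, to the left of the feeder; origin at the centre of its underside; only in the way
- eraser: loose blue and white eraser, 21x45x13 mm, to the right of the feeder; origin at the centre of its underside; only in the way
- weight: loose brass weight with a knob, 38 mm across, 48 mm tall, standing further to the right; origin at the centre of its underside; only in the way
- marker: loose black and white marker pen, 17x135x16 mm, lying at the right; origin at the centre of its underside; only in the way
- pencil: loose green pencil, 7x123x7 mm, lying to the left near the front edge; origin at the centre of its underside; only in the way
- bench_lamp: black bench lamp, 133x157 mm foot, 434 mm tall, fixed at the front right of the worktop; its arm leans over the surface, so keep the gripper and arm well clear of it; origin at the centre of its underside
- brush: loose fine red brush, 8x185x8 mm, lying far right; origin at the centre of its underside; only in the way
- brass_ball: the brass ball as a body; its origin turns with the ball, use the centre point instead
- white_ball: the white ball as a body; its origin turns with the ball, use the centre point instead

How it is judged (in metres and radians):
On the way, in this order (a step that is already met when the one before it is completed fails the run):
1. the pad on the brass ball's side is pressed down by the fingers far enough to open the gate (((y of brass_ball_center in the frame of feeder above 0.002 m and (value of joint lever_left above 0.24 rad and contact force between the fingers and feeder above 0.3 N and distance between the grasp point and pad_left below 0.065 m)) or (y of brass_ball_center in the frame of feeder below -0.002 m and (value of joint lever_right above 0.24 rad and contact force between the fingers and feeder above 0.3 N and distance between the grasp point and pad_right below 0.065 m)))), for 0.04 s.
2. the brass ball is in the tray while the pad that let it out is still held down (x of brass_ball_center in the frame of feeder between 0.085 and 0.147 m and y of brass_ball_center in the frame of feeder between -0.032 and 0.032 m and z of brass_ball_center in the frame of feeder below 0.03 m and ((y of white_ball_center in the frame of feeder below -0.002 m and (value of joint lever_left above 0.24 rad and contact force between the fingers and feeder above 0.3 N and distance between the grasp point and pad_left below 0.065 m)) or (y of white_ball_center in the frame of feeder above 0.002 m and (value of joint lever_right above 0.24 rad and contact force between the fingers and feeder above 0.3 N and distance between the grasp point and pad_right below 0.065 m)))), for 0.06 s.
At the end, for the whole second after the job is handed in: the brass ball lies still (under 20 mm/s) in the catch tray, both levers are back at rest (under 0.03 rad), and the white ball is in its lane behind its closed gate (x of brass_ball_center in the frame of feeder between 0.085 and 0.147 m and y of brass_ball_center in the frame of feeder between -0.032 and 0.032 m and z of brass_ball_center in the frame of feeder below 0.03 m and linear speed of brass_ball below 0.02 m/s and value of joint each of lever_left, lever_right below 0.03 rad and x of white_ball_center in the frame of feeder between -0.06 and 0.066 m and z of white_ball_center in the frame of feeder between 0.04 and 0.085 m and y of white_ball_center in the frame of feeder between -0.032 and 0.032 m); the robot touches nothing.
It fails at once if the lever on the white ball's side was pressed (over 0.1 rad) ((y of white_ball_center in the frame of feeder above 0.002 m and value of joint lever_left above 0.1 rad) or (y of white_ball_center in the frame of feeder below -0.002 m and value of joint lever_right above 0.1 rad)).
It fails at once if the white ball left its lane (not (x of white_ball_center in the frame of feeder between -0.06 and 0.066 m and z of white_ball_center in the frame of feeder between 0.04 and 0.085 m and y of white_ball_center in the frame of feeder between -0.032 and 0.032 m)).
It fails at once if a ball was touched by the robot (contact force between any of the fingers, the arm and brass_ball above 0.05 N or contact force between any of the fingers, the arm and white_ball above 0.05 N).
It fails at once if the brass ball was lifted (z of brass_ball_center in the frame of feeder above 0.085 m).
It fails at once if the stone, eraser, brass weight, marker, pencil or brush was moved more than 15 mm (distance of any of stone, eraser, weight, marker, pencil, brush from where it was at the start of the episode above 0.015 m).
It also fails if it takes over 38 s, if anything falls off the work surface, if the arm or the gripper's body presses on something with over 40 N, if the wrist force passes 120 N, or if a joint passes its speed limit or range.

## Robot

A 7-joint arm with a two-finger parallel gripper is mounted at the origin on a cart in front of the work surface, level with it; the furniture and walls round the work are solid. World frame = base frame: x ahead of the robot, y to its left, z up, the work surface at z = 0. Lengths are in m, angles in degrees, forces in N, time in s.
With the tool pointing down it reaches from about 0.4 to 0.75 m from the base axis. Payload 19.5 kg.
Tool frame: the origin (TCP) lies midway between the tips of the shut fingers; the grasp point (between the pads) lies arm.pinch_z behind it (arm.pinch_z is the distance from the TCP to the grasp point, in m); z points along the fingers, y is the line along which they close (so a half turn about z gives the same grasp; the last joint's range is limited). The gripper opens to 85 mm and grips with 20 to 120 N. Pads are 22 mm wide; open, the fingers measure 114 mm over their backs; the gripper's body (76 mm by 85 mm) begins 54 mm behind the grasp point. The pads swing forward as they close: fully open they stand 13 mm farther back than shut.
Start: joints at [67.855, 40.479, -1.581, 85.061, 1.261, 54.483, -4.326], TCP at [0.194, -0.541, 0.231] pointing down, gripper open.
Joint ranges: [-155.06, 155.06], [-18.47, 123.98], [-90, 86.84], [0, 140.48], [-83.41, 263.41], [0, 116], [-161.91, 161.91]. Speed limits (degrees/s): [108.29, 108.29, 147.25, 147.25, 172.46, 172.46, 172.46].

## Interface

Orientations are given as a 3x3 rotation matrix whose columns are the frame's x, y, z axes.
In Python, from station import arm, camera, get_calibration gives the robot as it stands.
- The arm moves only by the tool send_rows, never from a script. Its argument "series" is text: rows parted by semicolons, each of 4 numbers parted by spaces: the shift along the tool's x, y, z in units of 150 mm (1.0 is 150 mm), then the turn about the tool's z in units of 360 degrees (1.0 is 360 degrees). In form: tx ty tz turn; .... A call has 1 to 10 rows; each row shifts and turns the commanded pose from where the row before left it, along the tool's axes as they then stand; what a row does not reach is not made up. A row lasts 1/12 s, in which the tool goes at most 41.7 mm and 7.16 degrees, less where a joint would pass 70% of its speed; a pose out of reach is approached as far as the arm can. A call with a number of a shift or a turn outside -1 to 1 is refused whole. A call with a gripper value outside its range is refused whole. "grip" is the opening, from 0 (shut) to 1 (fully open), set as the call begins (left out, the last holds). The fingers move at their own pace and stop on an object; "newtons" is the grip in N (left out, the last holds). Time passes only in rows, so rows that do not move let the fingers close. It gives the time, the measured TCP pose, the force, the opening and the grip force at its end, in the units of the state.
- arm.observe(): the state, without advancing time (a new reading comes with each control period).
- camera(name): name is "side" or "top" or "wrist"; returns (picture, depth): 400x640x3 uint8, blue, green, red; 400x640 float32, m along the optical axis (not along the pixel's ray), 0 where there is no reading.
- get_calibration(name): a dict with "intrinsics" (3x3 intrinsics, pixels), "k1" (the pictures are not rectified: a ray, as slopes to the right and down, at radius r is drawn at 1 + k1 r^2 times it, then the intrinsics apply), "rvec" (rotation vector, rad) and "tvec" (3), from world to camera coordinates, as OpenCV has them. Camera axes: x right, y down, z forward; pixel columns grow to the right and rows downward; lengths in m; the calibration is good to about 2 mm. A picture is of the moment at which its call begins: read the wrist's pose just before it. get_calibration takes no time and is no camera call; for the wrist camera it gives the pose at the moment of the call.
- arm.close_job(): hands the job in; it is judged then, once.
The state is a dict: "t": time; "joint_pos": joint angles; "joint_velocities": joint speeds; "tau": joint torques, N m; "eef_pos": TCP position; "tool_rot": TCP orientation; "force": force on the tool from outside, world axes, zero at the start; "moment": the same for the moment, N m; "gripper_width": opening from 0.0 (shut) to 1.0 (fully open); "gripper_force": force on a finger pad.
Only numpy, scipy, OpenCV 4.12 (cv2) and the standard library are available. Lean on these libraries where they do the work, as an engineer would, in place of code of your own. Each camera call takes 0.05 s, during which the arm holds its last target. There are 200 camera calls.

## Working session

There is one attempt and no reset: what is moved stays moved. The work goes in short steps, Python scripts to look and compute and a tool call to move; the robot and the scene stay as the last step left them, time stands still between calls to the robot, and variables do not carry over. Pictures are saved under pics/ and viewed, at most 10 in all, crops included, and the job is handed in when it is done.

Besides the shell and the picture viewer there is one more tool, called in YAML: its name, and indented under it one key for each argument. send_rows: Moves the arm, as the interface text tells. Shifts and turns lie within -1 to 1; 1 stands for 150 mm of shift or 360 degrees of turn. Its arguments: {"type":"object","properties":{"series":{"type":"string"},"grip":{"type":"number"},"newtons":{"type":"number"}},"required":["series"]}

```bash
mkdir -p pics
python3 - <<'E'
from station import arm,camera,get_calibration
import cv2,numpy as np
s=arm.observe();print(s['t'],s['eef_pos'],np.round(s['tool_rot'],3),s['gripper_width'],arm.pinch_z)
for n in('top','side'):
    p,d=camera(n);cv2.imwrite(f'pics/{n}0.png',p);np.save(f'{n}0.npy',d)
    c=get_calibration(n);print(n,c)
E
```

```text
0.0 [ 0.19424285 -0.54090898  0.23082989] [[ 0.941  0.338 -0.   ]
 [ 0.338 -0.941  0.001]
 [-0.    -0.001 -1.   ]] 0.9992016190032861 0.0187
top {'intrinsics': array([[438.34549692,   0.        , 319.22744571],
       [  0.        , 438.34549692, 200.37520514],
       [  0.        ,   0.        ,   1.        ]]), 'k1': -0.10573027071016276, 'rvec': array([ 2.13893785, -2.12552593,  0.20457514]), 'tvec': array([-0.15075552,  0.54173037,  1.23632985])}
side {'intrinsics': array([[484.84682184,   0.        , 320.0229152 ],
       [  0.        , 484.84682184, 200.12235408],
       [  0.        ,   0.        ,   1.        ]]), 'k1': 0.03692275374811801, 'rvec': array([ 1.37032917, -1.99232722,  1.0452626 ]), 'tvec': array([0.07522328, 0.39198474, 1.34346025])}
```

View pics/top0.png

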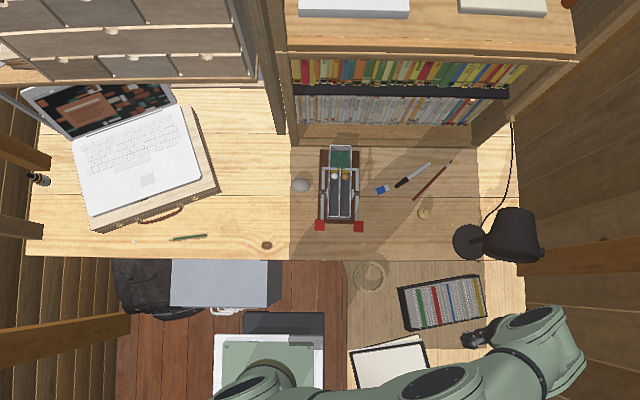

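View pics/side0.png

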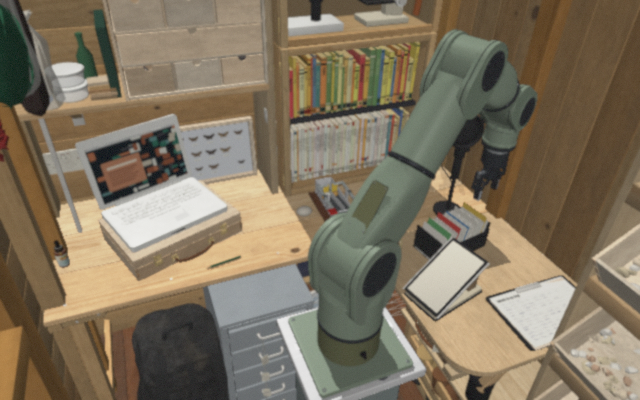

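The top view shows the feeder at about (340,190), red pads at (320,227) and (359,227), and the balls near (340,175). I'll enlarge that area and measure it.

```bash
cat > h.py <<'E'
import cv2,numpy as np
from station import arm,camera,get_calibration
def w(c,uv,z=None,d=None):
    K=c['intrinsics'];R=cv2.Rodrigues(np.array(c['rvec'],float))[0];t=np.array(c['tvec']).ravel()
    x=cv2.undistortPoints(np.array([[uv]],float),K,np.array([c['k1'],0,0,0.]))[0,0]
    r=np.array([*x,1.]);o=-R.T@t
    if z is None: return R.T@(r*d-t)
    v=R.T@r; return o+v*(z-o[2])/v[2]
def reds(p):
    h=cv2.cvtColor(p,cv2.COLOR_BGR2HSV)
    m=((h[...,0]<6)|(h[...,0]>174))&(h[...,1]>170)&(h[...,2]>90)
    n,_,s,ce=cv2.connectedComponentsWithStats(m.astype(np.uint8))
    return [(ce[i],s[i]) for i in range(1,n) if s[i,4]>25]
E
python3 - <<'E'
from h import *
p=cv2.imread('pics/top0.png');d=np.load('top0.npy');c=get_calibration('top')
for ce,s in reds(p):
    if 280<ce[0]<400: print(ce,s,w(c,ce,z=.091),w(c,ce,d=d[int(ce[1]),int(ce[0])]))
cv2.imwrite('pics/crop.png',cv2.resize(p[130:245,280:460],None,fx=4.4,fy=4.4,interpolation=cv2.INTER_CUBIC))
E
```

```text
[319.25510204 224.67346939] [315 220  10  11  98] [ 0.46574175 -0.1473373   0.091     ] [ 0.46594726 -0.14735572  0.08936037]
[358.         225.94897959] [354 221   9  11  98] [ 0.4628005  -0.25642568  0.091     ] [ 0.46284356 -0.25646083  0.09064978]
```

View pics/crop.png

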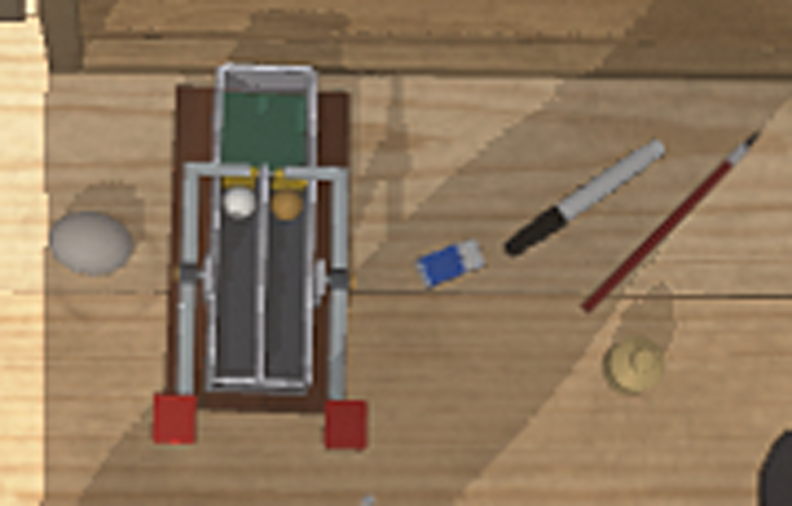

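The brass ball is in the right lane (crop (288,205)) and the white one in the left (240,203). The right pad is at about (0.463,-0.256). Next I'll check obstacle heights along the path there.

Run:
```python
from h import *
d=np.load('top0.npy');c=get_calibration('top')
K=c['intrinsics'];R=cv2.Rodrigues(c['rvec'])[0]
v,u=np.mgrid[0:400,0:640];x=cv2.undistortPoints(np.stack([u.ravel(),v.ravel()],1).astype(float)[:,None],K,np.array([c['k1'],0,0,0]))[:,0]
P=(np.c_[x,np.ones(len(x))]*d.ravel()[:,None]-c['tvec'])@R
ok=d.ravel()>0;P=P[ok]
print('z max per 50mm cell, rows x .15-.6, cols y -.7..-.1')
for X in np.arange(.15,.6,.05):
    print('%.2f'%X,[ '%.2f'%q.max() if len(q:=P[(abs(P[:,0]-X)<.025)&(abs(P[:,1]-Y)<.025),2]) else '-' for Y in np.arange(-.7,-.05,.05)])
```

```text
z max per 50mm cell, rows x .15-.6, cols y -.7..-.1
0.15 ['-', '0.01', '0.60', '0.62', '0.66', '0.70', '0.73', '0.77', '0.77', '0.75', '0.67', '0.58', '0.02']
0.20 ['0.01', '0.00', '0.59', '0.62', '0.65', '0.69', '0.72', '0.77', '0.77', '0.01', '-0.73', '-0.73', '-0.73']
0.25 ['0.01', '0.01', '0.13', '0.61', '0.62', '0.13', '0.12', '0.01', '0.02', '0.01', '-0.73', '-0.73', '-0.73']
0.30 ['0.01', '0.01', '0.13', '0.12', '0.12', '0.13', '0.12', '0.03', '0.03', '0.03', '-0.73', '-0.73', '-0.73']
0.35 ['0.01', '0.01', '0.44', '0.44', '0.36', '0.01', '0.01', '0.03', '0.03', '0.03', '0.01', '0.00', '0.00']
0.40 ['-', '0.02', '0.43', '0.44', '0.42', '0.01', '0.01', '0.01', '0.01', '0.01', '0.01', '0.01', '0.01']
0.45 ['-0.00', '0.02', '0.42', '0.42', '0.01', '0.01', '0.01', '0.01', '0.01', '0.10', '0.01', '0.10', '0.01']
0.50 ['0.01', '0.01', '0.02', '0.01', '0.03', '0.05', '0.01', '0.01', '0.01', '0.09', '0.08', '0.09', '0.01']
0.55 ['0.01', '0.01', '0.01', '0.01', '0.01', '0.03', '0.01', '0.02', '0.01', '0.10', '0.07', '0.10', '0.02']
```

send_rows:
  series: "0.097 -0.1 0 0;0.097 -0.1 0 0;0.097 -0.1 0 0;0.097 -0.1 0 0;0.097 -0.1 0 0;0.097 -0.1 0 0;0.097 -0.1 0 0;0.097 -0.1 0 0;0.097 -0.1 0 0;0.097 -0.1 0 0"
  grip: 0
  newtons: 20

```text
t: 0.93
eef_pos: [0.2808, -0.3497, 0.2312]
tool_rot: [[0.941, 0.338, -0.0], [0.338, -0.941, 0.0], [-0.0, -0.0, -1.0]]
force: [0.2, -0.4, 0.7]
gripper_width: 0.0
gripper_force: 0.0
```

send_rows:
  series: "0 0 0 0.0148;0 0 0 0.0148;0 0 0 0.0148;0 0 0 0.0148;0.192 -0.11 0.05 0;0.192 -0.11 0.05 0;0.192 -0.11 0.05 0;0.192 -0.11 0.05 0;0.192 -0.11 0.05 0;0.192 -0.11 0.05 0"

```text
t: 1.77
eef_pos: [0.4573, -0.2553, 0.1857]
tool_rot: [[1.0, -0.027, -0.0], [-0.027, -1.0, 0.0], [-0.0, -0.0, -1.0]]
force: [0.9, -0.7, -0.8]
gripper_width: 0.001
gripper_force: 0.0
```

Run:
```python
from h import *
s=arm.observe();print(s['t'],s['eef_pos'],s['force'])
for n in('top','wrist'):
    c=get_calibration(n);p,d=camera(n);cv2.imwrite(f'pics/{n}1.png',p)
    for ce,st in reds(p): print(n,ce,st,w(c,ce,z=.091))
    if n=='top': a=cv2.resize(p[110:260,260:460],(640,480),interpolation=cv2.INTER_CUBIC)
cv2.imwrite('pics/top1c.png',a)
```

```text
1.7667 [ 0.45727133 -0.25534668  0.18573248] [ 0.88625727 -0.74397358 -0.75477862]
top [430.53125 181.6875 ] [419 168  26  26  32] [ 0.59243635 -0.46832152  0.091     ]
top [316.57575758 223.06060606] [315 220   6  10  33] [ 0.47025852 -0.13977726  0.091     ]
wrist [547.84283513  40.91217257] [503   0  92  85 649] [ 0.57916922 -0.41283989  0.091     ]
wrist [192.60562181 199.47785349] [ 175  181   36   37 1174] [ 0.46639244 -0.14614637  0.091     ]
wrist [328.19932717 200.36921783] [ 312  182   34   37 1189] [ 0.46342134 -0.2551455   0.091     ]
```

View pics/wrist1.png

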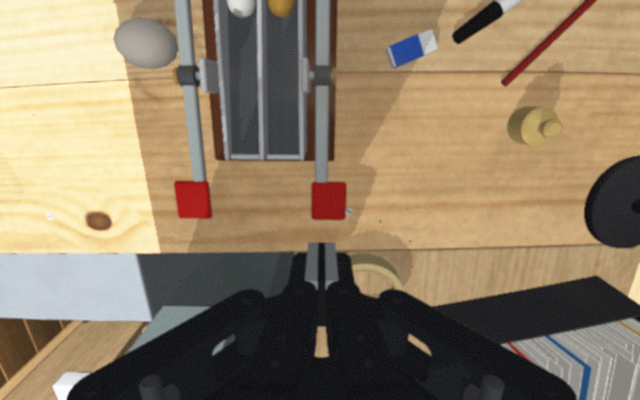

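The wrist view shows the right pad at (328,200), which is (0.463,-0.255). The brass ball is in the right lane (282,5). The shut fingers are just in front of the pad, so I'll go down.

send_rows:
  series: "0.026 0 0.1 0;0 0 0.15 0;0 0 0.15 0;0 0 0.12 0;0 0 0.05 0;0 0 0.05 0;0 0 0.05 0;0 0 0.05 0;0 0 0.04 0;0 0 0.04 0"

```text
t: 2.7
eef_pos: [0.4604, -0.2568, 0.0662]
tool_rot: [[1.0, -0.027, 0.001], [-0.027, -1.0, -0.0], [0.001, 0.0, -1.0]]
force: [1.7, -0.7, 3.2]
gripper_width: 0.001
gripper_force: 1.4
```

send_rows:
  series: "0 0 0.02 0;0 0 0.015 0;0 0 0.01 0;0 0 0 0;0 0 0 0;0 0 0 0;0 0 0 0;0 0 0 0;0 0 0 0;0 0 0 0"

```text
t: 3.53
eef_pos: [0.4599, -0.2566, 0.0596]
tool_rot: [[1.0, -0.027, 0.0], [-0.027, -1.0, 0.0], [0.0, -0.0, -1.0]]
force: [-0.3, -0.2, 2.9]
gripper_width: 0.003
gripper_force: 1.5
```

Run:
```python
from h import *
s=arm.observe();print(s['t'],s['eef_pos'],s['force'])
p,d=camera('wrist');q,_=camera('top')
cv2.imwrite('pics/w2.png',np.vstack([cv2.resize(p[:250],(640,250)),cv2.resize(q[130:230,280:460],(576,320),interpolation=cv2.INTER_CUBIC).copy() if 0 else cv2.copyMakeBorder(cv2.resize(q[130:230,280:460],(576,320),interpolation=cv2.INTER_CUBIC),0,0,0,64,0)]))
```

```text
3.5333 [ 0.45993267 -0.25662397  0.05959516] [-0.34846305 -0.20357113  2.91502967]
```

View pics/w2.png

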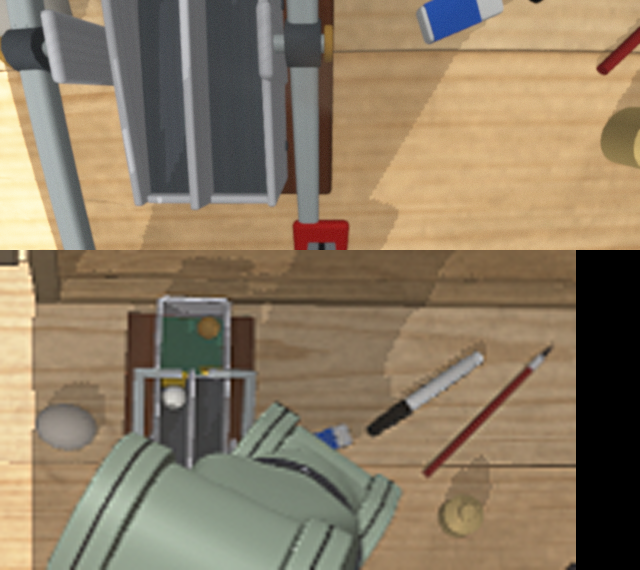

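The brass ball is in the tray (208,327 in the picture), the white one is still behind its gate (174,397), and the pad is down. I'll hold briefly, then lift.

send_rows:
  series: "0 0 0 0;0 0 0 0;0 0 -0.04 0;0 0 -0.04 0;0 0 -0.05 0;0 0 -0.05 0;0 0 -0.08 0;0 0 -0.12 0;0 0 -0.15 0;0 0 -0.15 0"

```text
t: 4.47
eef_pos: [0.4599, -0.2565, 0.1631]
tool_rot: [[1.0, -0.027, 0.0], [-0.027, -1.0, 0.0], [0.0, -0.0, -1.0]]
force: [0.8, -0.4, -0.2]
gripper_width: -0.002
gripper_force: 0.0
```

send_rows:
  series: "-0.15 0 -0.1 0;-0.15 0 -0.1 0;-0.1 0 0 0;0 0 0 0;0 0 0 0;0 0 0 0;0 0 0 0;0 0 0 0;0 0 0 0"

```text
t: 5.22
eef_pos: [0.4002, -0.2549, 0.1913]
tool_rot: [[1.0, -0.027, -0.0], [-0.027, -1.0, 0.0], [-0.0, -0.0, -1.0]]
force: [0.8, 0.3, 0.2]
gripper_width: -0.0
gripper_force: 0.0
```

Run:
```python
from h import *
s=arm.observe();print(s['t'],s['eef_pos'],s['force'])
c=get_calibration('wrist');p,d=camera('wrist');q,_=camera('top')
for ce,st in reds(p): print(ce,st,w(c,ce,d=d[int(ce[1]),int(ce[0])]))
cv2.imwrite('pics/w3.png',np.vstack([p[:250],cv2.copyMakeBorder(cv2.resize(q[130:230,280:460],(576,320),interpolation=cv2.INTER_CUBIC),0,0,0,64,0)]))
```

```text
5.2167 [ 0.40019575 -0.25488145  0.19131477] [0.819242   0.25587304 0.22533293]
[510.24193548   6.89516129] [502   0  19  17 124] [ 0.55995314 -0.43773673  0.00793942]
[179.26598837 121.34738372] [ 160  101   39   41 1376] [ 0.46596107 -0.14695543  0.09231041]
[320.80691643 121.27233429] [ 304  101   35   41 1388] [ 0.46236216 -0.2551855   0.09179115]
[552.60701107 342.37915129] [ 527  298   38   78 1084] [ 0.26428277 -0.4615348   0.11467641]
```

View pics/w3.png

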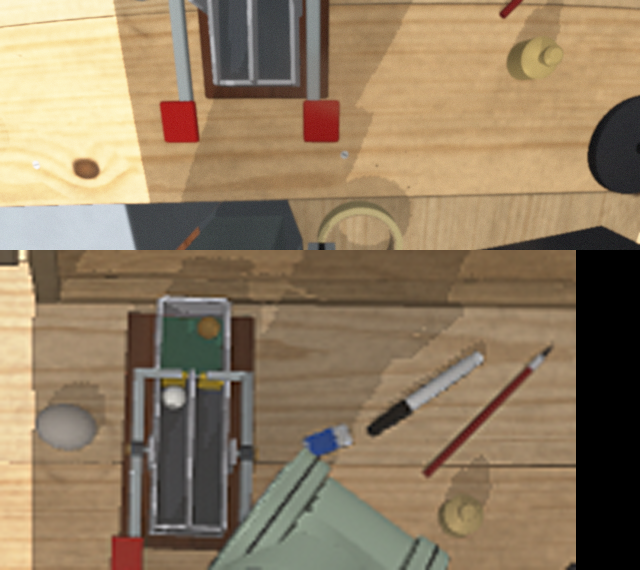

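Both pads are back up at about 0.092 m and both gates are closed. The brass ball is at rest in the tray (208,328) and the white ball is in its lane (174,397), so I'll hand the job in.

```bash
python3 -c "
from station import arm
print(arm.close_job())"
```

```text
the job is handed in; nothing more can be done
None
```

I pressed the right lever's pad and the brass ball rolled out into the tray; both gates are closed again, the white ball is still in its lane, and the job is handed in (no verdict was returned).

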